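# Prop the cover plate on three risers in the welding jig

### The job

Pick out the three plain round steel risers and stand each one upright inside the locating ring of its own size on the grey jig plate: slimmest in the smallest ring, middle one in the middle ring, thickest in the largest. When all three stand there and are let go, lift the cover plate by its lug and lay it level on top of the risers so that it rests on all three and nothing else. Leave the square tube stub and the brass hexagon nut where they stand.

Things in the scene. Friction and masses are not known exactly. Their poses are not given: they have to be found in the camera images.
- jig: Fixed painted grey square base plate of the fixture, 250 x 250 x 10 mm, lying on the table; origin at the centre of its underside, z up, top face 10 mm above the table. It carries the three locating rings in a triangle, their centres 110 to 165 mm apart; which ring is at which corner varies.
- ring_small: The small locating ring (smallest of three): dark steel, fixed on the jig plate, inner diameter 46 mm, outer 58 mm, 6 mm high, open in the middle so that the jig plate's top is its floor; origin at the ring's centre on the plate's top (10 mm above the table).
- riser_small: The small riser (slimmest of three): loose plain round bright steel cylinder standing upright, diameter 30 mm, 60 mm high (all three are equally high), 0.3 kg give or take 20 %; origin at the centre of its underside, z up its axis.
- ring_medium: The medium locating ring (middle-sized of three): dark steel, fixed on the jig plate, inner diameter 62 mm, outer 74 mm, 6 mm high, open in the middle so that the jig plate's top is its floor; origin at the ring's centre on the plate's top (10 mm above the table).
- riser_medium: The medium riser (middle one of three): loose plain round bright steel cylinder standing upright, diameter 46 mm, 60 mm high (all three are equally high), 0.45 kg give or take 20 %; origin at the centre of its underside, z up its axis.
- ring_large: The large locating ring (largest of three): dark steel, fixed on the jig plate, inner diameter 80 mm, outer 92 mm, 6 mm high, open in the middle so that the jig plate's top is its floor; origin at the ring's centre on the plate's top (10 mm above the table).
- riser_large: The large riser (thickest of three): loose plain round bright steel cylinder standing upright, diameter 64 mm, 60 mm high (all three are equally high), 0.6 kg give or take 20 %; origin at the centre of its underside, z up its axis.
- cover: Loose square aluminium cover plate, 200 x 200 x 4 mm, about 0.5 kg, lying flat on the table; in its middle stands a welded upright lug, 80 mm long (along the body's x), 8 mm thick (along y), from 4 to 49 mm above the underside. Origin at the centre of the underside, z up. Mass is centred on the lug; lift it by the lug.
- square_stub: Bystander: offcut of square bright-metal tube, open ends, 4 mm wall, 40 x 40 mm, 50 mm high, standing on end among the risers; origin at the centre of its underside.
- hex_nut: Bystander: long brass hexagon nut, 46 mm across corners, 36 mm high, standing among the risers; origin at the centre of its underside.
Not all that is in view belongs to the job. What is shaped like the riser_large but blue is not meant. Leave any turquoise look-alike of the riser_small alone.

How it is judged:
On the way:
1. all three risers stand upright and released in the rings of their sizes, the cover plate not yet moved (horizontal distance between riser_small and ring_small below 0.012 m and height (world z) of riser_small between 0.006 and 0.014 m and angle between each of riser_small, riser_medium, riser_large's own z axis and vertical below 0.06 rad and horizontal distance between riser_medium and ring_medium below 0.012 m and height (world z) of riser_medium between 0.006 and 0.014 m and horizontal distance between riser_large and ring_large below 0.012 m and height (world z) of riser_large between 0.006 and 0.014 m and linear speed of each of riser_small, riser_medium, riser_large below 0.02 m/s and contact force between the fingers and riser_small below 0.05 N and contact force between the fingers and riser_medium below 0.05 N and contact force between the fingers and riser_large below 0.05 N and distance of cover from where it was at the start of the episode below 0.03 m), for 0.2 s.
At the end, for the whole second after the job is handed in: Each riser stands upright (within 0.06 rad) on the jig plate inside the ring of its size, its centre within 12 mm of the ring's; the cover plate lies still and level (within 0.04 rad), bearing on all three risers; the square stub and the hexagon nut are within 20 mm of where they began (horizontal distance between riser_small and ring_small below 0.012 m and height (world z) of riser_small between 0.006 and 0.014 m and angle between each of riser_small, riser_medium, riser_large's own z axis and vertical below 0.06 rad and horizontal distance between riser_medium and ring_medium below 0.012 m and height (world z) of riser_medium between 0.006 and 0.014 m and horizontal distance between riser_large and ring_large below 0.012 m and height (world z) of riser_large between 0.006 and 0.014 m and linear speed of each of riser_small, riser_medium, riser_large, cover below 0.02 m/s and angle between cover's own z axis and vertical below 0.04 rad and height (world z) of cover above 0.06 m and angular speed of cover below 0.1 rad/s and contact force between cover and riser_small above 0.1 N and contact force between cover and riser_medium above 0.1 N and contact force between cover and riser_large above 0.1 N and distance of each of square_stub, hex_nut from where it was at the start of the episode below 0.02 m); the robot touches nothing.
It fails at once if a bystander (square stub or hexagon nut) is shoved or lifted more than 30 mm (distance of any of square_stub, hex_nut from where it was at the start of the episode above 0.03 m).
It fails at once if the cover plate is tipped by more than 0.5 rad (angle between cover's own z axis and vertical above 0.5 rad).
It also fails if it takes over 141 s, if anything falls off the work surface, if the arm or the gripper's body presses on something with over 40 N, if the wrist force passes 120 N, or if a joint passes its speed limit or range.

### The arm

A 7-joint arm with a two-finger parallel gripper is mounted at the origin on the work surface. World frame = base frame: x ahead of the robot, y to its left, z up, the work surface at z = 0. Lengths are in m, angles in rad, forces in N, time in s.
With the tool pointing down it reaches from about 0.35 to 0.9 m from the base axis. Payload 19.9 kg.
Tool frame: the origin (TCP) lies between the finger pads; the fingertips stand 19 mm ahead of it and the grasp point (between the pads) is the TCP; z points along the fingers, y is the line along which they close (so a half turn about z gives the same grasp; the last joint's range is limited). The gripper opens to 94 mm and grips with 3 to 60 N. Pads are 16 mm wide; open, the fingers measure 119 mm over their backs; the gripper's body (75 mm by 177 mm) begins 78 mm behind the grasp point.
Start: joints at [-1.25, 0.417, -0.01, 1.614, 0.005, 1.111, -0.053], TCP at [0.221, 0.585, 0.224] pointing down, gripper open.
Joint ranges: [-2.81, 2.81], [-0.39, 2.02], [-1.27, 1.25], [0.06, 2.57], [-1.19, 4.33], [0.19, 2], [-2.82, 2.82]. Speed limits (rad/s): [1.89, 1.89, 2.39, 2.39, 3.01, 3.01, 3.01].

### API

Orientations are given as a 3x3 rotation matrix whose columns are the frame's x, y, z axes.
In Python, from rig import robot gives the robot as it stands. Calls block until the motion is done:
- robot.move_ptp(position, orientation): joint-space move of the TCP to a pose.
- robot.move_linear(position, velocity=0.15, frame=None, threshold=None): straight line of the TCP; frame=None keeps the orientation; velocity is the mean speed in m/s. With threshold (N) it stops when the force on the tool has changed by that much, and returns True; else False.
- robot.goto_joints(angles): joint-space move.
- robot.gripper_to(opening): finger opening in m; the grip force is fixed at half the most; returns when the fingers have stopped.
- robot.pause(seconds).
- robot.ik(position, orientation): joint angles nearest the present ones, or None.
- robot.get_state(): the state.
- robot.grab_frame(name): name is "scene" or "top"; returns the picture (384x512x3 uint8, red, green, blue); there is no depth.
- robot.camera_info(name): a dict with "fx", "fy", "cx", "cy" (pixels), "rvec" (rotation vector, rad) and "tvec" (3), from world to camera coordinates, as OpenCV has them. Camera axes: x right, y down, z forward; pixel columns grow to the right and rows downward; lengths in m; the calibration is good to about 2 mm. A picture is of the moment at which its call begins. camera_info takes no time and is no camera call.
A pose or a line that the arm cannot do raises robot.PlanningError and nothing moves.
- robot.sign_off(): hands the job in; it is judged then, once.
The state is a dict: "time": time; "qpos": joint angles; "joint_vel": joint speeds; "effort": joint torques, N m; "ee_pos": TCP position; "tool_rot": TCP orientation; "force": force on the tool from outside, world axes, zero at the start; "moment": the same for the moment, N m; "opening": finger opening in m; "grasp_force": force on a finger pad.
Only numpy, scipy, OpenCV 4.12 (cv2) and the standard library are available. Lean on these libraries where they do the work, as an engineer would, in place of code of your own. Each camera call takes 0.05 s, during which the arm holds its last target. There are 200 camera calls.

## Working session

There is one attempt and no reset: what is moved stays moved. The work goes in short steps, each a Python script; the robot and the scene stay as the last script left them, time stands still between calls to the robot, and variables do not carry over. Pictures are saved under pics/ and viewed, at most 14 in all, crops included, and the job is handed in when it is done.

```bash
mkdir -p pics; ls; python3 - <<'E'
from rig import robot
import cv2
for n in("scene","top"):
    cv2.imwrite(f"pics/{n}0.png",robot.grab_frame(n)[:,:,::-1]); print(n,robot.camera_info(n))
s=robot.get_state();print(s["time"],s["tool_rot"],s["opening"])
E
```

```text
pics
scene {'fx': 393.2904065125803, 'fy': 393.2904065125803, 'cx': 250.5660410725077, 'cy': 184.00536034630227, 'rvec': array([ 1.11426215,  2.46420403, -0.93538119]), 'tvec': array([ 0.38909723, -0.30296815,  1.18718848])}
top {'fx': 476.28041203690805, 'fy': 476.28041203690805, 'cx': 257.2839716575092, 'cy': 194.07519863419964, 'rvec': array([ 2.16643144, -2.21793788,  0.05838452]), 'tvec': array([-0.0058986 ,  0.55990211,  1.41787897])}
0.1 [[-9.35274748e-01  3.53922391e-01 -2.94629433e-04]
 [ 3.53922502e-01  9.35274174e-01 -1.04001036e-03]
 [-9.25236536e-05 -1.07697141e-03 -9.99999416e-01]] 0.09374393572022592
```

View pics/top0.png

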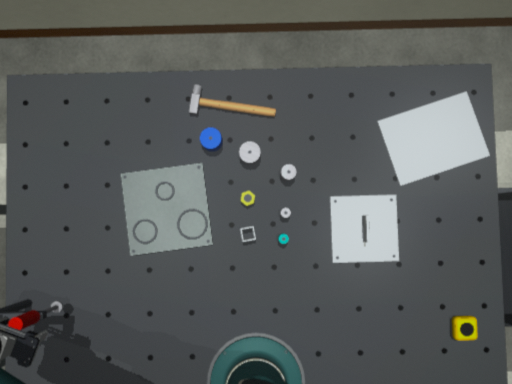

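View pics/scene0.png

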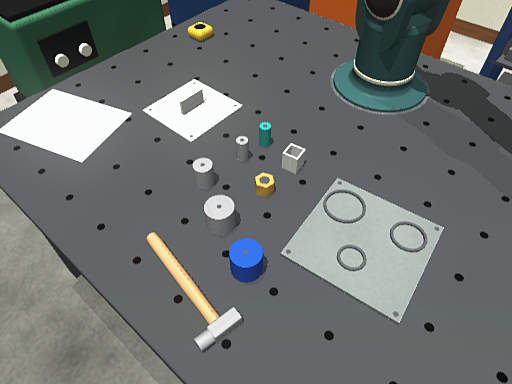

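Top picture: grey bright cylinders at (250,152) large, (289,172) medium and (286,213) small. Look-alikes are blue at (210,138) and turquoise at (284,239). Nut is at (248,198), stub at (248,234), cover at (365,229), and rings S (165,191), L (193,224), M (145,231). The risers are the plain grey round ones; I'll confirm that in one crop.

```bash
cat > h.py <<'E'
import numpy as np, cv2
from rig import robot
def cam(n):
    c=robot.camera_info(n); K=np.array([[c["fx"],0,c["cx"]],[0,c["fy"],c["cy"]],[0,0,1]])
    return K,cv2.Rodrigues(c["rvec"])[0],np.array(c["tvec"]).reshape(3),c["rvec"]
def unproj(n,uv,z):
    K,R,t,_=cam(n); o=-R.T@t; d=R.T@np.linalg.inv(K)@np.array([*uv,1.]); return o+d*(z-o[2])/d[2]
def proj(n,P):
    K,R,t,r=cam(n); return cv2.projectPoints(np.asarray(P,float).reshape(-1,3),r,t,K,None)[0].reshape(-1,2)
def rot(a):  # tool down, closing axis (y) at world angle a
    y=np.array([np.cos(a),np.sin(a),0]); z=np.array([0,0,-1.]); return np.column_stack([np.cross(y,z),y,z])
E
python3 - <<'E'
from h import *
im=cv2.imread("pics/top0.png")
c=im[125:270,110:310]; cv2.imwrite("pics/crop1.png",cv2.resize(c,None,fx=4,fy=4,interpolation=cv2.INTER_CUBIC))
g=im.max(2); lo=im.min(2)
for n,(u,v),r in(("L",(250,152),14),("M",(289,172),11),("S",(286,213),8)):
    p=unproj("top",(u,v),.06); rr={"L":.032,"M":.023,"S":.015}[n]
    a=np.linspace(0,2*np.pi,24,endpoint=False); best=None
    # silhouette IoU fit
    m=np.zeros(g.shape,bool); m[v-r-6:v+r+7,u-r-6:u+r+7]=True
    mask=((lo>100)&m)
    k,lab,st,ce=cv2.connectedComponentsWithStats(mask.astype(np.uint8)); j=1+st[1:,4].argmax(); print(n,st[j],ce[j],unproj("top",ce[j],.06).round(4))
    pr=proj("top",[[p[0],p[1],.06],[p[0]+rr,p[1],.06],[p[0],p[1],0]]);print(pr.round(1).tolist())
for n,uv,z in(("nut",(248,198),.036),("stub",(248,234),.05),("turq",(284,239),.06),("blue",(210,138),.06),("rS",(165,191),.016),("rL",(193,224),.016),("rM",(145,231),.016),("cover",(365,229),.004),("lug1",(365,214),.049),("lug2",(365,246),.049)):print(n,unproj("top",uv,z).round(3))
E
```

```text
L [238 141  23  22 397] [249.24937028 151.45088161] [0.6828 0.0015 0.06  ]
[[250.0, 152.0], [249.8, 141.2], [250.4, 154.8]]
M [281 163  16  17 210] [288.28571429 171.1952381 ] [ 0.622  -0.1113  0.06  ]
[[289.0, 172.0], [288.8, 164.2], [287.7, 174.0]]
S [280 207  11  11  95] [285.16842105 212.09473684] [ 0.5027 -0.099   0.06  ]
[[286.0, 213.0], [285.9, 207.8], [284.9, 213.3]]
nut [0.547 0.009 0.036]
stub [0.441 0.011 0.05 ]
turq [ 0.425 -0.094  0.06 ]
blue [0.725 0.116 0.06 ]
rS [0.575 0.259 0.016]
rL [0.474 0.176 0.016]
rM [0.457 0.32  0.016]
cover [ 0.447 -0.342  0.004]
lug1 [ 0.492 -0.333  0.049]
lug2 [ 0.399 -0.33   0.049]
```

View pics/crop1.png

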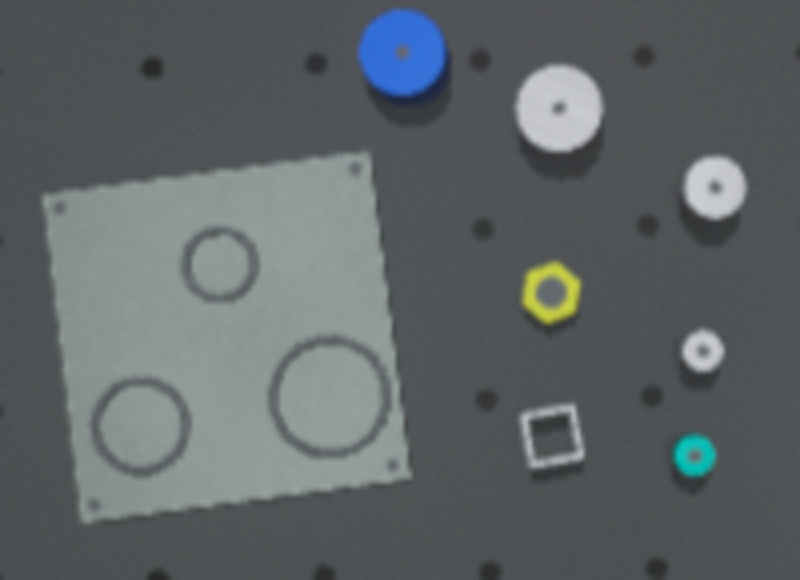

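The crop confirms plain grey round risers at L (249.4,151.4), M (288.4,171.4) and S (285.4,212.4). Blue and turquoise are the decoys. Ring centres are S (164.6,190.6), L (192.1,223.6) and M (144.9,231.1). Starting with the small riser.

```bash
cat >> h.py <<'E'
RIS={"S":((285.4,212.4),.06),"M":((288.4,171.4),.085),"L":((249.4,151.4),.094)}
RING={"S":(164.6,190.6),"M":(144.9,231.1),"L":(192.1,223.6)}
def go(p,v=.3): robot.move_linear(list(p),velocity=v)
def pick(n,a=np.pi/2,zg=.04):
    uv,op=RIS[n]; p=unproj("top",uv,.06)
    robot.move_ptp([p[0],p[1],.16],rot(a)); robot.gripper_to(op)
    go([p[0],p[1],.085]); go([p[0],p[1],zg],.12)
    robot.gripper_to(0.0); s=robot.get_state(); print(n,p.round(4),"opening",s["opening"],"grip",s["grasp_force"],s["ee_pos"])
    go([p[0],p[1],.155],.2); s=robot.get_state(); print("lifted",s["opening"],s["force"],s["time"])
def place(n,zg=.04):
    q=unproj("top",RING[n],.016); go([q[0],q[1],.155],.3); go([q[0],q[1],zg+.02],.2)
    hit=robot.move_linear([q[0],q[1],zg+.006],velocity=.03,threshold=4)
    s=robot.get_state(); print("ring",q.round(4),"hit",hit,s["ee_pos"],s["opening"])
    robot.gripper_to(min(.094,RIS[n][1]+.0)); go([q[0],q[1],.155],.25); print("t",robot.get_state()["time"])
E
python3 - <<'E'
from h import *
pick("S"); place("S")
cv2.imwrite("pics/scene1.png",robot.grab_frame("scene")[:,:,::-1])
E
```

```text
S [ 0.5018 -0.0996  0.06  ] opening 0.0291807912635684 grip 30.000760853290558 [ 0.5019895  -0.09954216  0.04020456]
lifted 0.029739642876007444 [ 0.35568573  0.27305675 -4.07335672] 5.6583
ring [0.5766 0.2597 0.016 ] hit True [0.57695517 0.26008773 0.04956303] 0.02961478692810641
t 9.2917
```

View pics/scene1.png

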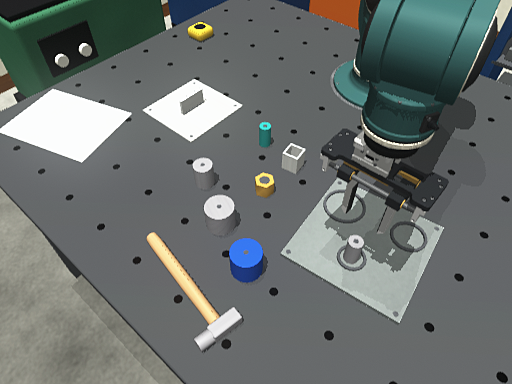

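The small riser stands in the small ring at (353,248), with the bystanders untouched. Next the other two.

```bash
python3 - <<'E'
from h import *
pick("M"); place("M"); pick("L"); place("L")
robot.move_ptp([.5,-.05,.3],rot(np.pi/2))
im=robot.grab_frame("scene")[:,:,::-1]; 
robot.move_ptp([.65,-.2,.4],rot(np.pi/2)); 
t=robot.grab_frame("top")[:,:,::-1]; cv2.imwrite("pics/top2.png",t); cv2.imwrite("pics/scene2.png",im); print(robot.get_state()["time"])
E
```

```text
M [ 0.6214 -0.1116  0.06  ] opening 0.04543706225345963 grip 30.000533759593964 [ 0.62143563 -0.11146381  0.04012216]
lifted 0.045458206870635585 [-1.89308371 -0.07456738 -4.53962631] 13.675
ring [0.4564 0.3203 0.016 ] hit True [0.45661764 0.32068753 0.04947608] 0.04552294113353323
t 17.7333
L [0.6829 0.0011 0.06  ] opening 0.06373238449753509 grip 30.000984370708466 [0.68306117 0.00129964 0.04031608]
lifted 0.06340332524407123 [-0.35487214 -0.53220442 -4.52223747] 21.8
ring [0.4755 0.1785 0.016 ] hit True [0.47589454 0.1788306  0.04948448] 0.06346878538395033
t 25.1167
27.2083
```

View pics/top2.png

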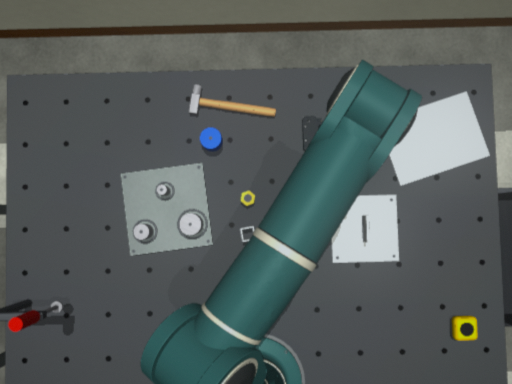

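All three stand in their rings: S (164,190), M (144,231), L (191,224). I'll measure the cover from the first picture and crop the jig and cover for a closer look.

```bash
python3 - <<'E'
from h import *
im=cv2.imread("pics/top0.png"); t=cv2.imread("pics/top2.png")
m=np.zeros(im.shape[:2],np.uint8); m[185:272,322:408]=(im.min(2)[185:272,322:408]>120)
c=max(cv2.findContours(m,0,2)[0],key=cv2.contourArea)
w=np.array([unproj("top",p[0],.004)[:2] for p in c],np.float32)*1000
r=cv2.minAreaRect(w); print("cover",r)
a=cv2.resize(t[155:260,115:215],None,fx=4,fy=4,interpolation=2); b=cv2.resize(im[179:284,322:412],None,fx=4,fy=4,interpolation=2)
cv2.imwrite("pics/crop2.png",np.hstack([a,b]))
E
```

```text
cover ((449.8660583496094, -338.7748718261719), (202.12051391601562, 202.20233154296875), 0.29745322465896606)
```

View pics/crop2.png

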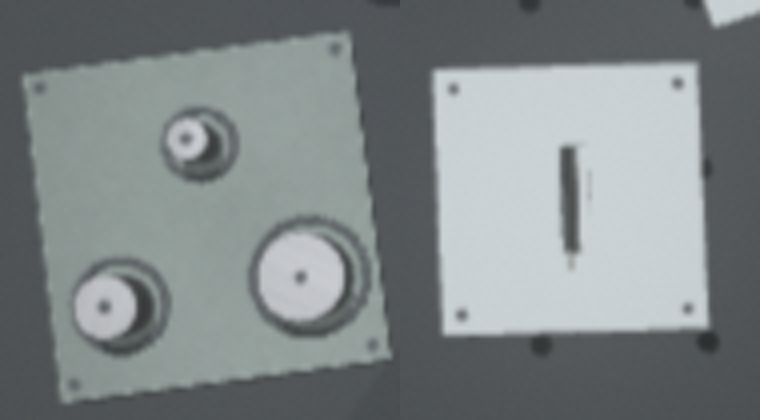

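```bash
python3 - <<'E'
from h import *
for n,uv in(("S",(161.1,189.4)),("M",(140.6,231.4)),("L",(189.9,223.9))):
    print(n,"offset mm",((unproj("top",uv,.07)-unproj("top",RING[n],.016))[:2]*1000).round(1))
lug=unproj("top",(363.6,228.1),.049); print("lug",lug.round(4))
x,y=.4495,(-.3388+lug[1])/2
robot.move_ptp([x,y,.16],rot(np.pi/2)); robot.gripper_to(.045); go([x,y,.08]); 
print("touch",robot.move_linear([x,y,.03],velocity=.1,threshold=10))
robot.gripper_to(0.); s=robot.get_state(); print(s["opening"],s["grasp_force"],s["ee_pos"])
go([x,y,.06],.06); s=robot.get_state(); print(s["force"],s["moment"],s["opening"])
cv2.imwrite("pics/scene3.png",robot.grab_frame("scene")[:,:,::-1])
E
```

```text
S offset mm [ 0.1 -0.5]
M offset mm [ 0.3 -0.5]
L offset mm [-0.5 -1.2]
lug [ 0.4508 -0.3277  0.049 ]
touch False
0.00801302291122001 30.000530183315277 [ 0.44955266 -0.3336775   0.03020664]
[-0.5581582  -0.40776047 -4.92652985] [ 0.01704378  0.0440587  -0.06789091] 0.0074968165438071225
```

View pics/scene3.png

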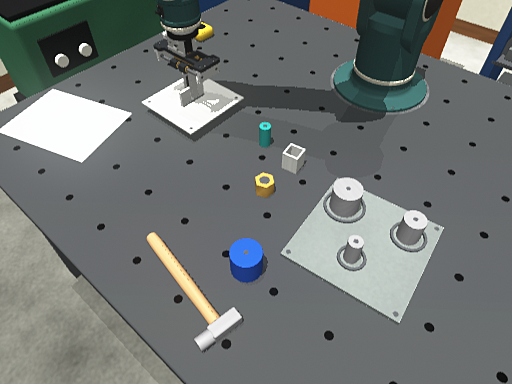

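The cover hangs level from the lug at (190,100), and the risers are centred to within about 1.5 mm. Carrying it over.

```bash
python3 - <<'E'
from h import *
x,y,_=robot.get_state()["ee_pos"]
go([x,y,.2],.15); go([.503,.253,.2],.2); go([.503,.253,.112],.12)
hit=robot.move_linear([.503,.253,.096],velocity=.02,threshold=3); s=robot.get_state(); print(hit,s["ee_pos"],s["opening"],s["force"])
cv2.imwrite("pics/scene4.png",robot.grab_frame("scene")[:,:,::-1]); print(s["time"])
E
```

```text
True [0.503008   0.2530313  0.09999041] 0.00748387560489281 [-0.6857484   1.16809522  4.59044297]
37.4667
```

View pics/scene4.png

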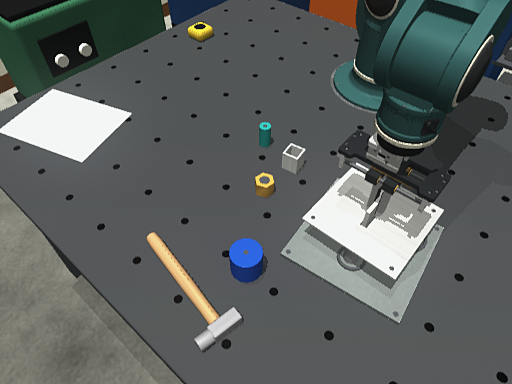

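The cover is seated at exactly z = 0.070 (image ~(372,222)) and level. Release and back off.

```bash
python3 - <<'E'
from h import *
robot.gripper_to(.04); go([.503,.253,.25],.12); robot.move_ptp([.45,-.15,.35],rot(np.pi/2)); robot.pause(.5)
a=robot.grab_frame("scene")[150:330,260:470,::-1]; b=robot.grab_frame("top")[140:320,100:300,::-1]
cv2.imwrite("pics/end.png",cv2.resize(np.hstack([a,b]),None,fx=1.9,fy=1.9,interpolation=2)); print(robot.get_state()["time"])
E
```

```text
41.7417
```

View pics/end.png

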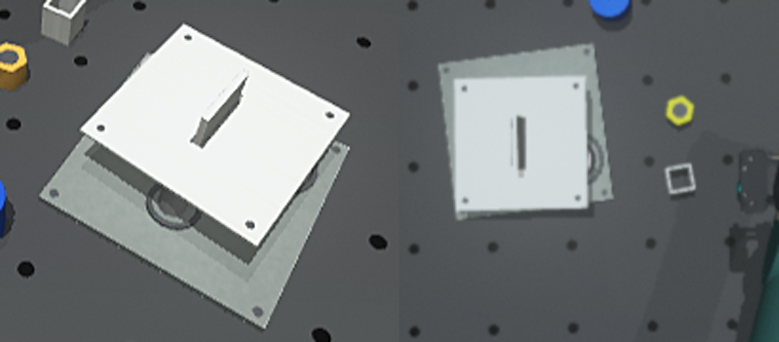

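```bash
python3 - <<'E'
from h import *
uv=[(357.4,163.2),(443.7,209.5),(395.8,277.9),(302.6,218.4)]
P=np.array([unproj("scene",p,.074) for p in uv]); print(P.round(4),P.mean(0),np.linalg.norm(P-np.roll(P,1,0),axis=1))
E
```

```text
[[0.405  0.1546 0.074 ]
 [0.4042 0.3508 0.074 ]
 [0.6016 0.3516 0.074 ]
 [0.605  0.1537 0.074 ]] [0.50393934 0.25268276 0.074     ] [0.19997364 0.19617583 0.19744258 0.19786849]
```

The corners fit a level 200 mm square at z = 0.074, centred over the triangle. Handing in.

```bash
python3 -c "
from rig import robot
print(robot.sign_off())"
```

```text
the job is handed in; nothing more can be done
None
```

I handed the job in at about 42 s: all three risers stand in their own rings, the cover lies level on top of them, and the stub and nut were left where they stood; the hand-in returned no verdict.

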